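Find the full tin of scraper blades by its heft

ROBOT

A 6-joint arm with a two-finger parallel gripper is mounted at the origin on the work surface. World frame = base frame: x ahead of the robot, y to its left, z up, the work surface at z = 0. Lengths are in m, angles in rad, forces in N, time in s.
With the tool pointing down it reaches from about 0.25 to 0.725 m from the base axis. Payload 4 kg.
Tool frame: the origin (TCP) lies midway between the tips of the shut fingers; the grasp point (between the pads) lies grip_point_offset behind it (grip_point_offset is the distance from the TCP to the grasp point, in m); z points along the fingers, y is the direction in which the jaws open and shut (so a half turn about z gives the same grasp; the last joint's range is limited). The gripper opens to 85 mm and grips with 20 to 120 N. Pads are 22 mm wide; open, the fingers measure 114 mm over their backs; the gripper's body (76 mm by 85 mm) begins 54 mm behind the grasp point. The pads swing forward as they close: fully open they stand 13 mm farther back than shut.
Start: joints at [-1.289, 0.241, 0.005, 1.335, 0, 1.571], TCP at [0.139, -0.48, 0.201] pointing down, gripper open.
Joint ranges: [-2.72, 2.72], [-1.05, 1.87], [-1.09, 1.28], [-1.99, 2.15], [-1.42, 1.44], [-3.14, 3.14]. Speed limits (rad/s): [2.79, 2.79, 3.14, 3.14, 3.14, 3.14].

INTERFACE

Orientations are given as a rotation vector (axis times angle).
In Python, from station import * gives the robot as it stands. The module is installed in compiled form; this text tells all that it offers.
- The arm moves only by the tool carry_out, never from a script. Its argument "targets" is a list of rows, each a list of 7 numbers: the opening, from 0 (shut) to 1 (fully open), then the shift along the tool's x, y, z in mm, then the turn, a rotation vector about the tool's x, y, z in units of 6 degrees (1.0 is 6 degrees). A call has exactly 10 rows; each row is the pose to reach, as a shift and turn from the pose commanded when the call began, along the tool's axes at that moment; what a row does not reach only later rows make up. A row lasts 1/12 s, in which the tool goes at most 41.7 mm and 7.16 degrees, less where a joint would pass 70% of its speed; a pose out of reach is approached as far as the arm can. A call with a gripper value outside its range is refused whole. The fingers move at their own pace and stop on an object; the grip force is fixed at half the most. Time passes only in rows, so rows that repeat a pose let the fingers close, or fill a call up. It gives the time, the measured TCP pose, the force and the opening at its end, in the units of the state.
- state(): the state, without advancing time (a new reading comes with each control period).
- grab_frame(name): name is "side" or "top" or "wrist"; returns the picture (480x640x3 uint8, blue, green, red); there is no depth.
- camera_model(name): a dict with "fx", "fy", "cx", "cy" (pixels), "k1" (the pictures are not rectified: a ray, as slopes to the right and down, at radius r is drawn at 1 + k1 r^2 times it, then the intrinsics apply), "R" (3x3) and "t" (3): a world point X has camera coordinates R X + t. Camera axes: x right, y down, z forward; pixel columns grow to the right and rows downward; lengths in m; the calibration is good to about 2 mm. A picture is of the moment at which its call begins: read the wrist's pose just before it. camera_model takes no time and is no camera call; for the wrist camera it gives the pose at the moment of the call.
- hand_in(): hands the job in, once; it reports no verdict.
The state is a dict: "clock": time; "q": joint angles; "qvel": joint speeds; "joint_efforts": joint torques, N m; "tool_pos": TCP position; "tcp_rot": TCP orientation; "wrist_force": force on the tool from outside, world axes, zero at the start; "ft_torque": the same for the moment, N m; "finger_gap": finger opening in m.
Only numpy, scipy, OpenCV 4.12 (cv2) and the standard library are available. Lean on these libraries where they do the work, as an engineer would, in place of code of your own. Each camera call takes 0.05 s, during which the arm holds its last target. There are 200 camera calls.

TASK

One of the three identical closed blade tins on the mat on the window sill is full and clearly heavier than the other two. Starting from the tin at the crank handle's end of the row and working along, lift each tin well clear of the mat for a moment to feel its weight and gently set it back upright where it stood (the last may stay in the hand if it is the heavy one); then hold the heaviest up, upright and still, at least 15 cm above the sill, and finish while still holding it, with the other two standing in their places and nothing else on the sill disturbed.

Things in the scene. Friction and masses are not known exactly. Their poses are not given: they have to be found in the camera images.
- tin_1: closed rigid square blue tin, yellow band, steel lid, 56 x 56 mm, 85 mm tall; origin at the centre of its underside, z up, x and y square to its flat sides, yaw within 0.5 rad of the world's; two tins weigh 0.18 to 0.22 kg, the heavy one 0.45 to 0.57, any of the three; contents shift up to 2 mm. First of the row, at the robot's left (+y), the crank handle's end.
- tin_2: closed rigid square blue tin, yellow band, steel lid, 56 x 56 mm, 85 mm tall; origin at the centre of its underside, z up, x and y square to its flat sides, yaw within 0.5 rad of the world's; two tins weigh 0.18 to 0.22 kg, the heavy one 0.45 to 0.57, any of the three; contents shift up to 2 mm. Middle one of the row.
- tin_3: closed rigid square blue tin, yellow band, steel lid, 56 x 56 mm, 85 mm tall; origin at the centre of its underside, z up, x and y square to its flat sides, yaw within 0.5 rad of the world's; two tins weigh 0.18 to 0.22 kg, the heavy one 0.45 to 0.57, any of the three; contents shift up to 2 mm. Last of the row, at the robot's right (-y).
- mat: flat black rubber drip mat fixed on the sill, 310 x 660 mm, 4 mm thick, on which the tins stand (undersides at z = 0.004); origin at the centre of its underside
- crank_knob (a point): top of the black knob of the window's crank handle, about 93 mm above the sill; the white operator housing (50 x 150 mm) is fixed at the left end of the row, beyond the tins, the crank arm reaches about 78 mm from its axis and turns about the vertical; leave it alone
- pole: telescoping aluminium pole, 570 mm long and 32 mm thick at its black collars, lying roughly along y beyond the tins; origin on the sill under its middle joint; leave it alone
- squeegee: squeegee head lying flat at the left, 250 mm wide blade and short green handle, 25 mm high; origin on the sill under the middle of the blade holder; leave it alone
- caddy: white plastic bucket caddy, 216 x 276 mm, 130 mm tall, with a carrying bow to 196 mm, at the right; origin at the centre of its underside; leave it alone
- spray_bottle: amber glass spray bottle, 72 mm in diameter and 227 mm tall, black head with stainless trigger lever, at the right, nearer than the caddy; origin at the centre of its underside; fragile, leave it alone
- scraper: flat hand scraper, 200 mm long, lying at the left near the robot; origin on the sill under it; leave it alone
- mug: blue ceramic mug, 80 mm in diameter and 92 mm tall, at the near right, close to the spray bottle; origin at the centre of its underside; leave it alone

How it is judged:
On the way, in this order (a step that is already met when the one before it is completed fails the run):
1. tin 1 is lifted well clear of the mat (25 mm or more) in the gripper for 0.3 s, while the other two stand in their places (height (world z) of tin_1 above 0.029 m and contact force between tin_1 and the fingers above 1 N and height (world z) of each of tin_2, tin_3 below 0.01 m and angle between each of tin_2, tin_3's own z axis and vertical below 0.1 rad and distance of each of tin_2, tin_3 from where it was at the start of the episode below 0.05 m), for 0.3 s.
2. tin 2 is lifted well clear of the mat (25 mm or more) in the gripper for 0.3 s, while the other two stand in their places (height (world z) of tin_2 above 0.029 m and contact force between tin_2 and the fingers above 1 N and height (world z) of each of tin_1, tin_3 below 0.01 m and angle between each of tin_1, tin_3's own z axis and vertical below 0.1 rad and distance of each of tin_1, tin_3 from where it was at the start of the episode below 0.05 m), for 0.3 s.
3. tin 3 is lifted well clear of the mat (25 mm or more) in the gripper for 0.3 s, while the other two stand in their places (height (world z) of tin_3 above 0.029 m and contact force between tin_3 and the fingers above 1 N and height (world z) of each of tin_1, tin_2 below 0.01 m and angle between each of tin_1, tin_2's own z axis and vertical below 0.1 rad and distance of each of tin_1, tin_2 from where it was at the start of the episode below 0.05 m), for 0.3 s.
At the end, for the whole second after the job is handed in: the heaviest tin is gripped, its underside 145 mm or more above the sill, within 0.35 rad of upright, under 0.05 m/s, resting on nothing; the other two stand released and upright within 50 mm of their starts, each pressing on the mat with under 3.2 N (so both are light) (((height (world z) of tin_1 above 0.145 m and angle between tin_1's own z axis and vertical below 0.35 rad and linear speed of tin_1 below 0.05 m/s and contact force between tin_1 and the fingers above 1 N and contact force between tin_1 and mat below 0.1 N and contact force between tin_1 and caddy below 0.1 N and contact force between tin_1 and spray_bottle below 0.1 N and contact force between tin_1 and mug below 0.1 N and contact force between tin_1 and tin_2 below 0.1 N and contact force between tin_1 and tin_3 below 0.1 N and (height (world z) of tin_2 below 0.01 m and angle between tin_2's own z axis and vertical below 0.1 rad and distance of tin_2 from where it was at the start of the episode below 0.05 m) and linear speed of each of tin_2, tin_3 below 0.02 m/s and contact force between tin_2 and mat between 1 and 3.2 N and contact force between each of tin_2, tin_3 and the fingers below 0.1 N and (height (world z) of tin_3 below 0.01 m and angle between tin_3's own z axis and vertical below 0.1 rad and distance of tin_3 from where it was at the start of the episode below 0.05 m) and contact force between tin_3 and mat between 1 and 3.2 N) or (height (world z) of tin_2 above 0.145 m and angle between tin_2's own z axis and vertical below 0.35 rad and linear speed of tin_2 below 0.05 m/s and contact force between tin_2 and the fingers above 1 N and contact force between tin_2 and mat below 0.1 N and contact force between tin_2 and caddy below 0.1 N and contact force between tin_2 and spray_bottle below 0.1 N and contact force between tin_2 and mug below 0.1 N and contact force between tin_2 and tin_1 below 0.1 N and contact force between tin_2 and tin_3 below 0.1 N and (height (world z) of tin_1 below 0.01 m and angle between tin_1's own z axis and vertical below 0.1 rad and distance of tin_1 from where it was at the start of the episode below 0.05 m) and linear speed of each of tin_1, tin_3 below 0.02 m/s and contact force between tin_1 and mat between 1 and 3.2 N and contact force between each of tin_1, tin_3 and the fingers below 0.1 N and (height (world z) of tin_3 below 0.01 m and angle between tin_3's own z axis and vertical below 0.1 rad and distance of tin_3 from where it was at the start of the episode below 0.05 m) and contact force between tin_3 and mat between 1 and 3.2 N) or (height (world z) of tin_3 above 0.145 m and angle between tin_3's own z axis and vertical below 0.35 rad and linear speed of tin_3 below 0.05 m/s and contact force between tin_3 and the fingers above 1 N and contact force between tin_3 and mat below 0.1 N and contact force between tin_3 and caddy below 0.1 N and contact force between tin_3 and spray_bottle below 0.1 N and contact force between tin_3 and mug below 0.1 N and contact force between tin_3 and tin_1 below 0.1 N and contact force between tin_3 and tin_2 below 0.1 N and (height (world z) of tin_1 below 0.01 m and angle between tin_1's own z axis and vertical below 0.1 rad and distance of tin_1 from where it was at the start of the episode below 0.05 m) and linear speed of each of tin_1, tin_2 below 0.02 m/s and contact force between tin_1 and mat between 1 and 3.2 N and contact force between each of tin_1, tin_2 and the fingers below 0.1 N and (height (world z) of tin_2 below 0.01 m and angle between tin_2's own z axis and vertical below 0.1 rad and distance of tin_2 from where it was at the start of the episode below 0.05 m) and contact force between tin_2 and mat between 1 and 3.2 N))); the arm keeps its last pose, push and grip.
It fails at once if the pole, squeegee head, caddy, spray bottle, scraper or mug is shifted by more than 40 mm (distance of any of pole, squeegee, caddy, spray_bottle, scraper, mug from where it was at the start of the episode above 0.04 m).
It fails at once if the crank handle is turned (its knob shifted by more than 30 mm) (distance of crank_knob from where it was at the start of the episode above 0.03 m).
It fails at once if the spray bottle is tipped by more than 0.4 rad (angle between spray_bottle's own z axis and vertical above 0.4 rad).
It fails at once if a tin is tipped over (more than 0.7 rad) (angle between any of tin_1, tin_2, tin_3's own z axis and vertical above 0.7 rad).
It fails at once if a tin is dropped or flung (faster than 0.9 m/s) (linear speed of any of tin_1, tin_2, tin_3 above 0.9 m/s).
It also fails if it takes over 69 s, if anything falls off the work surface, if the arm or the gripper's body presses on something with over 40 N, if the wrist force passes 120 N, or if a joint passes its speed limit or range.

## Working session

There is one attempt and no reset: what is moved stays moved. The work goes in short steps, Python scripts to look and compute and a tool call to move; the robot and the scene stay as the last step left them, time stands still between calls to the robot, and variables do not carry over. Pictures are saved under pics/ and viewed, about 8 in all and at most 12, crops included, and the job is handed in when it is done.

Besides the shell and the picture viewer there is one more tool, called after "Request:" as a command line: name --pt "numbers of a row" for each row, then --argument value for the rest. carry_out: Moves the arm, as the interface text tells. Its arguments: {"type":"object","properties":{"targets":{"type":"array","items":{"type":"array","items":{"type":"number"}}}},"required":["targets"]}

```bash
mkdir -p pics
python3 - <<'E'
from station import *
import cv2
s=state();print(s)
for n in("top","side"):
    cv2.imwrite(f"pics/{n}0.png",grab_frame(n));print(n,camera_model(n))
print(camera_model("wrist"))
import station
print([k for k in dir(station) if not k.startswith('_')])
try: print(grip_point_offset)
except Exception as e: print(e)
E
```

```text
{'clock': 0.0, 'q': array([-1.28897434e+00,  2.41386588e-01,  3.73029709e-03,  1.33519977e+00,
        3.73153002e-06,  1.57078240e+00]), 'qvel': array([-0.00047223, -0.00077656, -0.00204906, -0.00045022,  0.00034834,
        0.00084918]), 'joint_efforts': array([ 1.07023665e-03, -3.72320831e+01,  2.52404702e+01,  1.70089526e-02,
        1.60022141e-04,  9.40681218e-06]), 'tool_pos': array([ 0.13886222, -0.47961137,  0.20052852]), 'tcp_rot': array([-3.10843191e+00, -4.40956557e-01,  4.48282364e-04]), 'wrist_force': array([-0.91142276, -0.40968025, -0.20199032]), 'ft_torque': array([-0.02240514,  0.03483826,  0.01525024]), 'finger_gap': 0.08521830180726599}
top {'fx': 573.7700767948942, 'fy': 573.7700767948942, 'cx': 328.1978311877599, 'cy': 243.16565192211303, 'k1': 0.029681590825388873, 'R': array([[ 0.02759441, -0.99960059, -0.00610069],
       [-0.99387829, -0.02678228, -0.1071851 ],
       [ 0.1069789 ,  0.00902106, -0.99422037]]), 't': array([-0.03327633,  0.52264068,  1.74750738])}
side {'fx': 526.58659765157, 'fy': 526.58659765157, 'cx': 317.7952673288919, 'cy': 233.92431799544764, 'k1': -0.01645846676998381, 'R': array([[-0.81284062, -0.58239081,  0.01053942],
       [-0.36245604,  0.49154878, -0.79183674],
       [ 0.4559778 , -0.64745714, -0.61064188]]), 't': array([0.35785837, 0.27412106, 1.16310935])}
{'fx': 430.55563839400577, 'fy': 430.55563839400577, 'cx': 318.1941916333059, 'cy': 238.26091757584015, 'k1': 0.03581441450453761, 'R': array([[ 2.77426918e-01, -9.60746598e-01, -5.29213618e-04],
       [-9.11472737e-01, -2.63372570e-01,  3.15994208e-01],
       [-3.03729741e-01, -8.71829355e-02, -9.48760971e-01]]), 't': array([-0.49898506, -0.04157209,  0.37984173])}
['MotionError', 'camera_model', 'grab_frame', 'grip_point_offset', 'hand_in', 'state']
0.0187
```

View pics/top0.png

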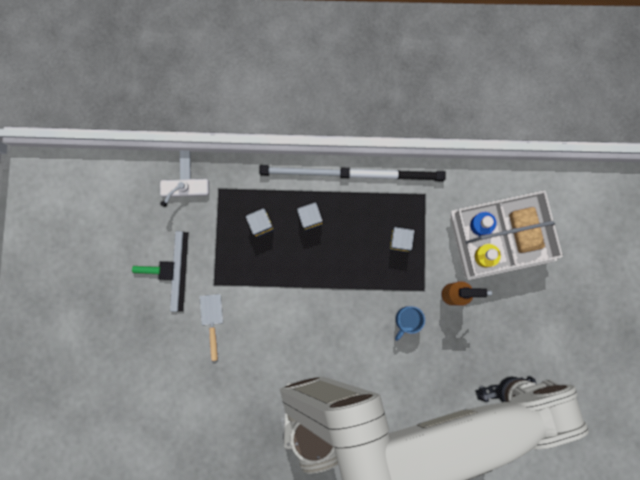

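View pics/side0.png

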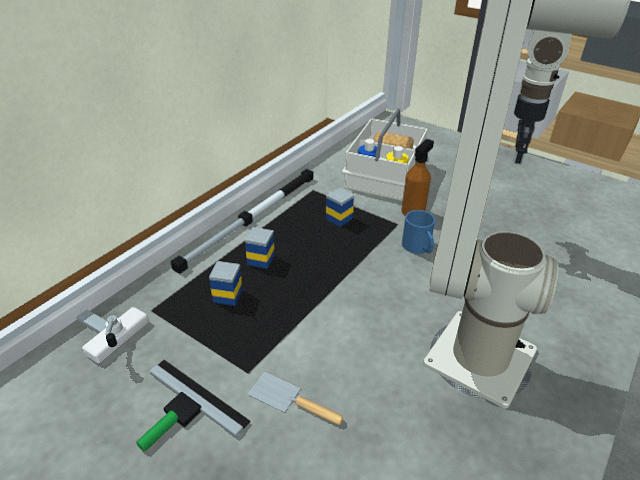

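The top view shows the tin lids at about (260,222), (310,215) and (403,239). The crank knob is at (164,203), the mug at (409,320) and the bottle at (460,293). The side view shows all three tins upright. Next I'll fit the lids.

```bash
cat > h.py <<'E'
from station import *
import numpy as np, cv2
from scipy.spatial.transform import Rotation as Rn
def w(m,px,z):
    p=np.atleast_2d(np.float64(px)); K=np.array([[m['fx'],0,m['cx']],[0,m['fy'],m['cy']],[0,0,1]])
    u=cv2.undistortPoints(p[:,None],K,np.array([m['k1'],0,0,0.]))[:,0]
    R=np.array(m['R']);d=np.c_[u,np.ones(len(u))]@R;c=-R.T@m['t']
    return c+d*((z-c[2])/d[:,2])[:,None]
def lids(im,m,z=.089,amin=100,thr=100):
    g=im.min(2);hsv=cv2.cvtColor(im,cv2.COLOR_BGR2HSV)
    mask=((g>thr)&(hsv[...,1]<70)).astype(np.uint8)
    out=[]
    for c in cv2.findContours(mask,cv2.RETR_EXTERNAL,cv2.CHAIN_APPROX_NONE)[0]:
        if cv2.contourArea(c)<amin: continue
        p=w(m,c[:,0],z)[:,:2]
        (cx,cy),(a,b),th=cv2.minAreaRect((p*1000).astype(np.float32))
        if max(a,b)<90 and min(a,b)>25: out.append((cx,cy,a,b,(th+45)%90-45,*c[:,0].mean(0)))
    return np.round(out,1)
def go(x,y,z,yaw,s=None):
    """rows' numbers to bring TCP pointing down, tool y axis at yaw(rad, world, mod pi)"""
    s=s or state();R=Rn.from_rotvec(s['tcp_rot']);best=None
    for k in(0,np.pi):
        ty=np.array([np.cos(yaw+k),np.sin(yaw+k),0]);tz=np.array([0,0,-1.])
        T=Rn.from_matrix(np.c_[np.cross(ty,tz),ty,tz]);r=(R.inv()*T).as_rotvec()
        if best is None or np.linalg.norm(r)<np.linalg.norm(best):best=r
    print('shift mm',np.round(R.inv().apply(np.array([x,y,z])-s['tool_pos'])*1000,1),'turn u',np.round(np.degrees(best)/6,3))
E
python3 - <<'E'
from h import *
im=cv2.imread('pics/top0.png');m=camera_model('top')
for t in(70,100,130):print(lids(im,m,amin=150,thr=t))
print(w(m,[[164,203]],.09),w(m,[[409,320]],.09),w(m,[[345,173]],.02),w(m,[[460,293]],.15),w(m,[[450,220]],.13))
E
```

```text
[]
[]
[[-130.1  115.    88.7   78.2   18.1  276.1  464.9]]
[[0.62477638 0.47718325 0.09      ]] [[ 0.29615271 -0.2631149   0.09      ]] [[ 0.74770805 -0.06568361  0.02      ]] [[ 0.37778819 -0.398881    0.15      ]] [[ 0.58998073 -0.37366     0.13      ]]
```

```bash
sed -i 's/\[\.\.\.,1\]<70/[...,1]<sat/; s/thr=100):/thr=100,sat=110):/' h.py
python3 - <<'E'
from h import *
im=cv2.imread('pics/top0.png');m=camera_model('top')
print(im[222,260],im[215,310],im[239,403],im[225,252:272].tolist())
for t in(60,80,100,120):print(lids(im,m,amin=60,thr=t))
E
```

```text
[178 169 163] [178 170 164] [178 170 164] [[182, 173, 167], [180, 172, 166], [180, 172, 165], [180, 172, 166], [180, 172, 166], [180, 172, 166], [180, 172, 165], [178, 170, 163], [178, 170, 163], [178, 170, 164], [178, 170, 164], [179, 171, 164], [178, 170, 164], [178, 170, 163], [179, 171, 164], [180, 172, 166], [182, 174, 167], [179, 171, 164], [159, 151, 145], [111, 108, 105]]
[]
[]
[]
[[ 1.0001e+03  6.8360e+02  2.8100e+01  7.3900e+01 -1.2900e+01  1.0300e+02
   7.9500e+01]
 [ 1.2272e+03 -5.4540e+02  6.6300e+01  4.6900e+01  4.4100e+01  5.0560e+02
   1.8900e+01]
 [ 1.2481e+03 -6.0910e+02  3.8600e+01  4.6000e+01  9.0000e-01  5.2610e+02
   1.3200e+01]
 [ 1.2388e+03  8.1860e+02  2.9100e+01  6.4200e+01  2.0000e+00  6.4400e+01
   3.8000e+00]]
```

```bash
sed -i 's/RETR_EXTERNAL/RETR_LIST/; s/if max(a,b)<90 and/if max(a,b)<75 and .3<cx\/1000<.75 and -.4<cy\/1000<.4 and/' h.py
python3 - <<'E'
from h import *
im=cv2.imread('pics/top0.png');m=camera_model('top')
for t in(80,100,120):print(lids(im,m,amin=100,thr=t))
E
```

```text
[[ 537.1 -240.3   64.2   63.4   -6.7  402.3  238.3]
 [ 578.2  191.6   64.7   63.7   25.1  258.5  221. ]
 [ 601.3   39.2   64.4   61.8   20.1  309.4  214.5]
 [ 733.1  -62.9   40.1   33.3    1.5  344.4  172.9]
 [ 735.9  180.9   40.1   36.5    1.5  263.9  170. ]]
[[ 537.2 -240.1   60.7   62.1   -7.4  402.4  238.2]
 [ 578.7  191.7   60.6   61.1   24.7  258.2  221. ]
 [ 601.3   39.2   62.5   59.9   20.1  309.3  214.7]
 [ 731.6  -61.5   43.1   36.3    1.4  344.5  172.7]
 [ 734.4  181.    43.5   36.3    2.3  263.9  170. ]]
[[ 538.  -240.3   58.8   58.4   -6.6  402.3  238.2]
 [ 578.5  192.2   57.9   59.7   25.1  258.5  220.9]
 [ 601.7   39.5   57.7   57.8   20.2  309.3  214.7]]
```

Run:
```python
from h import *
for yaw in(25,-65):go(.578,.192,.33,np.radians(yaw))
```

```text
shift mm [ 608.6 -523.3 -128.4] turn u [-1.5000e-02  1.2000e-02  1.3525e+01]
shift mm [ 608.6 -523.3 -128.4] turn u [-1.800e-02 -1.000e-03 -1.475e+00]
```

Request:
carry_out --pt "1 0 0 -40 0 0 0" --pt "1 0 0 -80 0 0 0" --pt "1 0 0 -120 0 0 0" --pt "1 30 -26 -130 0 0 1" --pt "1 60 -52 -130 0 0 2" --pt "1 90 -78 -130 0 0 3" --pt "1 120 -104 -130 0 0 4" --pt "1 150 -130 -130 0 0 5" --pt "1 180 -156 -130 0 0 6" --pt "1 210 -182 -130 0 0 7"

```text
clock: 0.93
tool_pos: [0.2834, -0.257, 0.3312]
tcp_rot: [-3.068, 0.674, 0.0]
wrist_force: [0.7, -0.6, 0.2]
finger_gap: 0.0849
```

Run:
```python
from h import *
s=state();print(s['q'],s['tool_pos'],s['clock'])
go(.578,.192,.25,np.radians(25))
```

```text
[-7.36783429e-01 -1.50618664e-02  4.65151826e-02  1.63274446e+00
  1.56996315e-04  2.83717693e+00] [ 0.28338291 -0.2570167   0.33121495] 0.9333
shift mm [  79.4 -531.1   81.3] turn u [-1.000e-03  4.000e-03  6.705e+00]
```

Request:
carry_out --pt "1 4 -28 0 0 0 -1.15" --pt "1 8 -56 0 0 0 -2.3" --pt "1 12 -84 0 0 0 -3.45" --pt "1 16 -112 0 0 0 -4.6" --pt "1 20 -140 0 0 0 -5.75" --pt "1 24 -168 0 0 0 -6.9" --pt "1 28 -196 0 0 0 -8.05" --pt "1 32 -224 0 0 0 -9.2" --pt "1 36 -252 0 0 0 -10.35" --pt "1 40 -280 0 0 0 -11.5"

```text
clock: 1.77
tool_pos: [0.4358, -0.0193, 0.3311]
tcp_rot: [-2.904, -1.199, 0.001]
wrist_force: [0.6, 0.4, 0.1]
finger_gap: 0.0854
```

```bash
sed -i "s/if best is None or .*/if 0.2<state()['q'][5]+np.arctan2(y,x)-state()['q'][0]+r[2]<2.9:best=r/" h.py
python3 - <<'E'
from h import *
s=state();print(s['q'],s['tool_pos'],s['clock'])
go(.578,.192,.25,np.radians(25))
E
```

```text
[-4.42631916e-02  9.44873373e-02  1.61178064e-01  1.63825070e+00
 -8.52690538e-05  2.31437126e+00] [ 0.43577745 -0.01932996  0.33106533] 1.7667
shift mm [249.9 -49.4  80.9] turn u [-8.000e-03  2.000e-03 -1.169e+01]
```

Request:
carry_out --pt "1 25 -5 8 0 0 -1.17" --pt "1 50 -10 16 0 0 -2.34" --pt "1 75 -15 24 0 0 -3.51" --pt "1 100 -20 32 0 0 -4.68" --pt "1 125 -25 40 0 0 -5.85" --pt "1 150 -30 48 0 0 -7.02" --pt "1 175 -35 56 0 0 -8.19" --pt "1 200 -40 64 0 0 -9.36" --pt "1 225 -45 72 0 0 -10.53" --pt "1 250 -49 81 0 0 -11.7"

```text
clock: 2.6
tool_pos: [0.5797, 0.1906, 0.2495]
tcp_rot: [-1.686, -2.65, 0.001]
wrist_force: [0.0, -0.5, -0.0]
finger_gap: 0.0853
```

Run:
```python
from h import *
s=state();print(s['q'],s['tool_pos'],s['clock'])
m=camera_model('wrist');im=grab_frame('wrist');cv2.imwrite('pics/w1.png',im)
for t in(80,100,120):print(lids(im,m,amin=800,thr=t))
go(.578,.192,.036,np.radians(25))
```

```text
[ 3.17701657e-01  4.60490510e-01  4.44303766e-01  1.55568944e+00
 -5.05383387e-06  1.45094338e+00] [0.57968734 0.19062296 0.24947921] 2.6
[[6.043e+02 4.310e+01 6.590e+01 6.560e+01 2.100e+01 2.747e+02 3.588e+02]
 [7.160e+02 2.048e+02 3.680e+01 2.570e+01 4.000e-01 4.768e+02 2.555e+02]
 [5.791e+02 1.946e+02 6.230e+01 6.300e+01 2.510e+01 3.211e+02 1.864e+02]]
[[716.8  -1.2  35.5  43.7   3.  362.2 439.9]
 [604.3  42.8  65.6  64.4  21.  274.1 359.2]
 [716.1 203.9  37.6  28.7   1.3 476.9 256.1]
 [579.7 193.3  61.5  59.9  25.1 321.2 199. ]]
[[604.5  42.2  64.7  61.7  20.5 274.  359.3]
 [716.3 203.7  38.9  32.9   4.2 477.7 256.3]
 [579.7 192.9  61.   59.9  25.9 321.1 199. ]]
shift mm [ -1.2  -3.1 209.8] turn u [-0.025 -0.023  0.079]
```

View pics/w1.png

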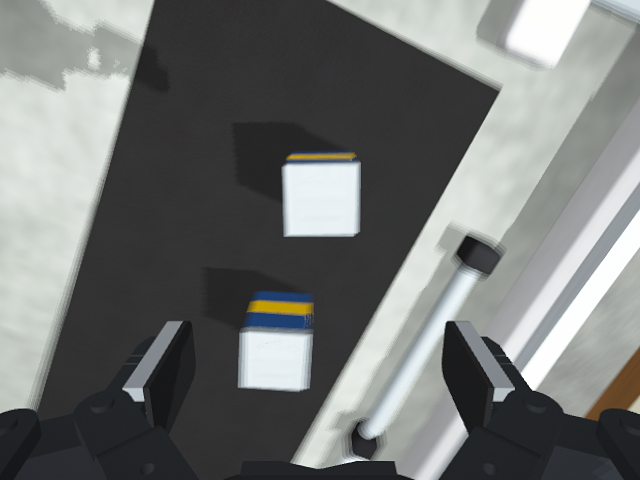

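The wrist view shows tin 1's lid at (321,199), between the jaws' axes. It is square to them, at about (0.579, 0.1925) with yaw 25°. I'll descend.

Request:
carry_out --pt "1 1 0 25 0 0 0" --pt "1 2 0 55 0 0 0" --pt "1 2 0 85 0 0 0" --pt "1 2 0 115 0 0 0" --pt "1 2 0 145 0 0 0" --pt "1 2 0 170 0 0 0" --pt "1 2 0 190 0 0 0" --pt "1 2 0 205 0 0 0" --pt "1 2 0 212 0 0 0" --pt "1 2 0 212 0 0 0"

```text
clock: 3.48
tool_pos: [0.5766, 0.1905, 0.0359]
tcp_rot: [-1.694, -2.642, 0.006]
wrist_force: [-1.0, -0.5, 0.1]
finger_gap: 0.0855
```

Request:
carry_out --pt "0 0 0 0 0 0 0" --pt "0 0 0 0 0 0 0" --pt "0 0 0 0 0 0 0" --pt "0 0 0 0 0 0 0" --pt "0 0 0 0 0 0 0" --pt "0 0 0 0 0 0 0" --pt "0 0 0 0 0 0 0" --pt "0 0 0 0 0 0 0" --pt "0 0 0 0 0 0 0" --pt "0 0 0 0 0 0 0"

```text
clock: 4.32
tool_pos: [0.5798, 0.1916, 0.0403]
tcp_rot: [1.694, 2.643, 0.004]
wrist_force: [-0.8, -0.0, 6.9]
finger_gap: 0.0547
```

Request:
carry_out --pt "0 0 0 -8 0 0 0" --pt "0 0 0 -18 0 0 0" --pt "0 0 0 -30 0 0 0" --pt "0 0 0 -42 0 0 0" --pt "0 0 0 -52 0 0 0" --pt "0 0 0 -60 0 0 0" --pt "0 0 0 -60 0 0 0" --pt "0 0 0 -60 0 0 0" --pt "0 0 0 -60 0 0 0" --pt "0 0 0 -60 0 0 0"

```text
clock: 5.15
tool_pos: [0.5779, 0.191, 0.0974]
tcp_rot: [-1.694, -2.644, 0.002]
wrist_force: [-1.3, -0.2, -2.5]
finger_gap: 0.0547
```

Request:
carry_out --pt "0 0 0 0 0 0 0" --pt "0 0 0 0 0 0 0" --pt "0 0 0 0 0 0 0" --pt "0 0 0 0 0 0 0" --pt "0 0 0 0 0 0 0" --pt "0 0 0 0 0 0 0" --pt "0 0 0 0 0 0 0" --pt "0 0 0 0 0 0 0" --pt "0 0 0 0 0 0 0" --pt "0 0 0 0 0 0 0"

```text
clock: 5.98
tool_pos: [0.5786, 0.1913, 0.0985]
tcp_rot: [1.695, 2.645, 0.0]
wrist_force: [-0.2, 0.1, -2.0]
finger_gap: 0.0545
```

Run:
```python
from h import *
s=state();print(s['wrist_force'],s['joint_efforts'],s['tool_pos'],s['finger_gap'],s['clock'])
cv2.imwrite('pics/s1.png',grab_frame('side')[170:370,120:420])
```

```text
[-0.16491375  0.11981247 -1.97058369] [-2.91352717e-04 -5.00289023e+01  2.49133283e+01  1.45047699e-03
 -1.22121819e-03  3.34578871e-07] [0.57862885 0.19130139 0.09845317] 0.054501828887277476 5.9833
```

View pics/s1.png

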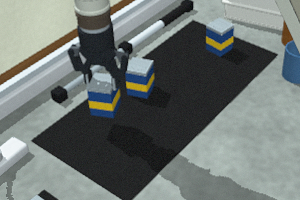

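Tin 1 is held upright with the wrist force at -2.0 N, so it weighs about 0.2 kg and is light. I'll set it back.

Request:
carry_out --pt "0 0 0 8 0 0 0" --pt "0 0 0 18 0 0 0" --pt "0 0 0 28 0 0 0" --pt "0 0 0 37 0 0 0" --pt "0 0 0 45 0 0 0" --pt "0 0 0 50 0 0 0" --pt "0 0 0 54 0 0 0" --pt "0 0 0 56 0 0 0" --pt "0 0 0 57 0 0 0" --pt "0 0 0 58 0 0 0"

```text
clock: 6.87
tool_pos: [0.5789, 0.1914, 0.0407]
tcp_rot: [1.695, 2.645, 0.001]
wrist_force: [0.3, -0.7, -2.0]
finger_gap: 0.0546
```

Request:
carry_out --pt "0 0 0 0 0 0 0" --pt "0 0 0 0 0 0 0" --pt "0 0 0 0 0 0 0" --pt "0.3 0 0 0 0 0 0" --pt "0.6 0 0 0 0 0 0" --pt "0.7 0 0 0 0 0 0" --pt "0.8 0 0 0 0 0 0" --pt "0.9 0 0 0 0 0 0" --pt "1 0 0 0 0 0 0" --pt "1 0 0 0 0 0 0"

```text
clock: 7.7
tool_pos: [0.5788, 0.1914, 0.0407]
tcp_rot: [1.695, 2.645, 0.001]
wrist_force: [0.2, 0.4, 0.2]
finger_gap: 0.0855
```

Request:
carry_out --pt "1 0 0 -8 0 0 0" --pt "1 0 0 -25 0 0 0" --pt "1 0 0 -50 0 0 0" --pt "1 0 0 -80 0 0 0" --pt "1 0 0 -110 0 0 0" --pt "1 0 0 -140 0 0 0" --pt "1 0 0 -165 0 0 0" --pt "1 0 0 -180 0 0 0" --pt "1 0 0 -190 0 0 0" --pt "1 0 0 -190 0 0 0"

```text
clock: 8.53
tool_pos: [0.5799, 0.1917, 0.2337]
tcp_rot: [1.693, 2.642, 0.007]
wrist_force: [1.0, 0.5, 0.4]
finger_gap: 0.0854
```

Run:
```python
from h import *
s=state();print(s['tool_pos'],s['clock'])
m=camera_model('wrist');im=grab_frame('wrist')
print(lids(im,m,amin=800,thr=100))
m=camera_model('top');im=grab_frame('top')
print(lids(im,m,amin=100,thr=120))
go(.603,.041,.231,np.radians(20.5))
```

```text
[0.57987453 0.19168306 0.23368277] 8.5333
[[600.6  40.8  57.9  63.2  20.3 267.6 370.9]
 [713.3 202.5  31.   38.4  -1.4 477.6 263.3]
 [576.9 191.   58.   57.7  24.6 314.5 205.8]]
[[ 537.4 -240.2   58.1   56.6   -7.3  402.5  238.2]
 [ 601.3   39.2   56.7   56.1   20.2  309.5  214.8]]
shift mm [-146.7  -40.5   -1. ] turn u [-0.004 -0.001  0.701]
```

Request:
carry_out --pt "1 -15 -4 0 0 0 0.1" --pt "1 -35 -10 0 0 0 0.2" --pt "1 -60 -17 0 0 0 0.3" --pt "1 -85 -24 0 0 0 0.4" --pt "1 -110 -30 0 0 0 0.5" --pt "1 -130 -36 0 0 0 0.6" --pt "1 -142 -39 0 0 0 0.7" --pt "1 -147 -40 0 0 0 0.7" --pt "1 -147 -40 0 0 0 0.7" --pt "1 -147 -40 0 0 0 0.7"

```text
clock: 9.47
tool_pos: [0.6034, 0.0417, 0.2297]
tcp_rot: [-1.789, -2.581, 0.0]
wrist_force: [0.0, 0.1, -0.2]
finger_gap: 0.0857
```

Run:
```python
from h import *
s=state();print(s['tool_pos'],s['clock'])
m=camera_model('wrist');im=grab_frame('wrist')
print(lids(im,m,amin=800,thr=100))
go(.6025,.040,.037,np.radians(20.5))
```

```text
[0.60339274 0.04167392 0.22969963] 9.4667
[[ 7.174e+02 -3.210e+01  3.680e+01  3.630e+01 -5.000e-01  4.169e+02
   3.373e+02]
 [ 6.014e+02  3.910e+01  5.800e+01  5.810e+01  2.050e+01  3.161e+02
   2.106e+02]
 [ 7.189e+02  1.759e+02  3.640e+01  3.050e+01  2.000e-01  5.492e+02
   8.630e+01]]
shift mm [ -1.8  -1.5 192.9] turn u [-0.007 -0.008  0.012]
```

Request:
carry_out --pt "1 -1 -1 22 0 0 0" --pt "1 -2 -2 50 0 0 0" --pt "1 -2 -2 78 0 0 0" --pt "1 -2 -2 106 0 0 0" --pt "1 -2 -2 132 0 0 0" --pt "1 -2 -2 155 0 0 0" --pt "1 -2 -2 173 0 0 0" --pt "1 -2 -2 186 0 0 0" --pt "1 -2 -2 192 0 0 0" --pt "1 -2 -2 192 0 0 0"

```text
clock: 10.35
tool_pos: [0.6011, 0.0396, 0.0367]
tcp_rot: [-1.787, -2.581, 0.003]
wrist_force: [1.3, 1.8, 0.5]
finger_gap: 0.0856
```

Request:
carry_out --pt "0 0 0 0 0 0 0" --pt "0 0 0 0 0 0 0" --pt "0 0 0 0 0 0 0" --pt "0 0 0 0 0 0 0" --pt "0 0 0 0 0 0 0" --pt "0 0 0 0 0 0 0" --pt "0 0 0 0 0 0 0" --pt "0 0 0 0 0 0 0" --pt "0 0 0 0 0 0 0" --pt "0 0 0 0 0 0 0"

```text
clock: 11.18
tool_pos: [0.6037, 0.0386, 0.0403]
tcp_rot: [1.789, 2.58, 0.003]
wrist_force: [-1.5, 0.3, 6.2]
finger_gap: 0.0547
```

Request:
carry_out --pt "0 0 0 -8 0 0 0" --pt "0 0 0 -18 0 0 0" --pt "0 0 0 -30 0 0 0" --pt "0 0 0 -42 0 0 0" --pt "0 0 0 -52 0 0 0" --pt "0 0 0 -60 0 0 0" --pt "0 0 0 -60 0 0 0" --pt "0 0 0 -60 0 0 0" --pt "0 0 0 -60 0 0 0" --pt "0 0 0 -60 0 0 0"

```text
clock: 12.02
tool_pos: [0.6018, 0.0384, 0.0975]
tcp_rot: [-1.79, -2.58, 0.002]
wrist_force: [0.4, 0.1, -1.8]
finger_gap: 0.0542
```

Request:
carry_out --pt "0 0 0 0 0 0 0" --pt "0 0 0 0 0 0 0" --pt "0 0 0 0 0 0 0" --pt "0 0 0 0 0 0 0" --pt "0 0 0 0 0 0 0" --pt "0 0 0 0 0 0 0" --pt "0 0 0 0 0 0 0" --pt "0 0 0 0 0 0 0" --pt "0 0 0 0 0 0 0" --pt "0 0 0 0 0 0 0"

```text
clock: 12.85
tool_pos: [0.6026, 0.0385, 0.0985]
tcp_rot: [1.791, 2.581, 0.0]
wrist_force: [0.5, -0.3, -1.8]
finger_gap: 0.0543
```

Tin 2 is light too, at about 1.8 N. I'll set it back.

Request:
carry_out --pt "0 0 0 8 0 0 0" --pt "0 0 0 18 0 0 0" --pt "0 0 0 28 0 0 0" --pt "0 0 0 37 0 0 0" --pt "0 0 0 45 0 0 0" --pt "0 0 0 50 0 0 0" --pt "0 0 0 54 0 0 0" --pt "0 0 0 57 0 0 0" --pt "0 0 0 58 0 0 0" --pt "0 0 0 59 0 0 0"

```text
clock: 13.68
tool_pos: [0.6025, 0.0384, 0.0403]
tcp_rot: [1.79, 2.581, 0.0]
wrist_force: [-4.1, 0.1, 7.4]
finger_gap: 0.0547
```

Request:
carry_out --pt "0 0 0 0 0 0 0" --pt "0 0 0 0 0 0 0" --pt "0 0 0 0 0 0 0" --pt "0.3 0 0 0 0 0 0" --pt "0.6 0 0 0 0 0 0" --pt "0.7 0 0 0 0 0 0" --pt "0.8 0 0 0 0 0 0" --pt "0.9 0 0 0 0 0 0" --pt "1 0 0 0 0 0 0" --pt "1 0 0 0 0 0 0"

```text
clock: 14.52
tool_pos: [0.6027, 0.0384, 0.0392]
tcp_rot: [1.791, 2.581, -0.0]
wrist_force: [0.6, 0.0, 0.2]
finger_gap: 0.0859
```

Request:
carry_out --pt "1 0 0 -8 0 0 0" --pt "1 0 0 -25 0 0 0" --pt "1 0 0 -50 0 0 0" --pt "1 0 0 -80 0 0 0" --pt "1 0 0 -110 0 0 0" --pt "1 0 0 -140 0 0 0" --pt "1 0 0 -165 0 0 0" --pt "1 0 0 -180 0 0 0" --pt "1 0 0 -190 0 0 0" --pt "1 0 0 -190 0 0 0"

```text
clock: 15.35
tool_pos: [0.6039, 0.0386, 0.2326]
tcp_rot: [1.788, 2.578, 0.005]
wrist_force: [0.3, -0.5, 0.3]
finger_gap: 0.0858
```

Run:
```python
from h import *
s=state();print(s['tool_pos'],s['clock'],s['q'])
m=camera_model('top');im=grab_frame('top');cv2.imwrite('pics/t2.png',im)
print(lids(im,m,amin=100,thr=120))
go(.5375,-.240,.231,np.radians(-7.1))
```

```text
[0.60390149 0.03855617 0.23258249] 15.35 [6.37498783e-02 4.43689854e-01 3.75059987e-01 1.49678013e+00
 1.58237223e-05 1.27669124e+00]
[[ 537.4 -240.2   58.1   56.6   -7.3  402.5  238.2]
 [ 577.2  191.3   57.1   58.5   25.1  258.5  221.4]]
shift mm [-237.9 -159.    -0.7] turn u [2.2e-02 1.0e-03 4.6e+00]
```

View pics/t2.png

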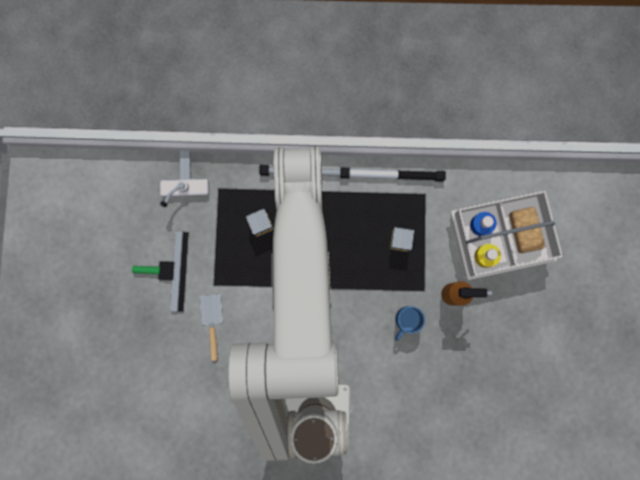

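Tin 1 stands back at its place at (259,221) and nothing else has moved. The arm hides tin 2. On to tin 3 at (403,238).

Request:
carry_out --pt "1 -15 -10 0 0 0 0.3" --pt "1 -42 -28 0 0 0 0.8" --pt "1 -71 -47 0 0 0 1.4" --pt "1 -100 -67 0 0 0 2" --pt "1 -129 -86 0 0 0 2.6" --pt "1 -158 -105 0 0 0 3.2" --pt "1 -187 -125 0 0 0 3.8" --pt "1 -212 -141 0 0 0 4.3" --pt "1 -230 -153 0 0 0 4.6" --pt "1 -238 -159 0 0 0 4.6"

```text
clock: 16.23
tool_pos: [0.5351, -0.2427, 0.2271]
tcp_rot: [-2.356, -2.073, 0.003]
wrist_force: [0.1, -0.0, -0.5]
finger_gap: 0.0857
```

Run:
```python
from h import *
grab_frame('top');grab_frame('top')
s=state();print(s['tool_pos'],s['clock'])
m=camera_model('wrist');im=grab_frame('wrist')
print(lids(im,m,amin=800,thr=100))
m=camera_model('top');im=grab_frame('top')
print(lids(im,m,amin=100,thr=120))
go(.5365,-.240,.037,np.radians(-7.1))
```

```text
[ 0.53573152 -0.24121264  0.22768507] 16.3333
[[ 538.  -242.1   58.5   57.8   -7.   323.2  208.7]]
[[577.8 191.6  58.3  58.4  25.  258.5 221.3]
 [601.1  39.7  56.7  57.1  20.2 309.3 214.8]]
shift mm [-1.200e+00  1.000e-01  1.915e+02] turn u [-0.015 -0.013  0.01 ]
```

Request:
carry_out --pt "1 0 1 22 0 0 0" --pt "1 0 1.5 50 0 0 0" --pt "1 0 1.5 78 0 0 0" --pt "1 0 1.5 106 0 0 0" --pt "1 0 1.5 132 0 0 0" --pt "1 0 1.5 155 0 0 0" --pt "1 0 1.5 173 0 0 0" --pt "1 0 1.5 185 0 0 0" --pt "1 0 1.5 190 0 0 0" --pt "1 0 1.5 190 0 0 0"

```text
clock: 17.27
tool_pos: [0.5378, -0.2381, 0.0379]
tcp_rot: [-2.349, -2.081, 0.002]
wrist_force: [-0.0, -0.1, 0.2]
finger_gap: 0.0853
```

Request:
carry_out --pt "0 0 0 0 0 0 0" --pt "0 0 0 0 0 0 0" --pt "0 0 0 0 0 0 0" --pt "0 0 0 0 0 0 0" --pt "0 0 0 0 0 0 0" --pt "0 0 0 0 0 0 0" --pt "0 0 0 0 0 0 0" --pt "0 0 0 0 0 0 0" --pt "0 0 0 0 0 0 0" --pt "0 0 0 0 0 0 0"

```text
clock: 18.1
tool_pos: [0.5394, -0.2405, 0.0412]
tcp_rot: [2.353, 2.078, 0.003]
wrist_force: [-1.5, 2.6, 7.4]
finger_gap: 0.0541
```

Request:
carry_out --pt "0 0 0 -8 0 0 0" --pt "0 0 0 -18 0 0 0" --pt "0 0 0 -30 0 0 0" --pt "0 0 0 -42 0 0 0" --pt "0 0 0 -52 0 0 0" --pt "0 0 0 -60 0 0 0" --pt "0 0 0 -60 0 0 0" --pt "0 0 0 -60 0 0 0" --pt "0 0 0 -60 0 0 0" --pt "0 0 0 -60 0 0 0"

```text
clock: 18.93
tool_pos: [0.5377, -0.24, 0.0984]
tcp_rot: [-2.353, -2.078, 0.001]
wrist_force: [0.7, -0.1, -5.8]
finger_gap: 0.0545
```

Request:
carry_out --pt "0 0 0 0 0 0 0" --pt "0 0 0 0 0 0 0" --pt "0 0 0 0 0 0 0" --pt "0 0 0 0 0 0 0" --pt "0 0 0 0 0 0 0" --pt "0 0 0 0 0 0 0" --pt "0 0 0 0 0 0 0" --pt "0 0 0 0 0 0 0" --pt "0 0 0 0 0 0 0" --pt "0 0 0 0 0 0 0"

```text
clock: 19.77
tool_pos: [0.5385, -0.2404, 0.0995]
tcp_rot: [2.355, 2.08, 0.0]
wrist_force: [-0.3, 0.5, -4.7]
finger_gap: 0.0545
```

Tin 3 is the heavy one, at about 4.7 N. I'll lift it about 120 mm more and hold.

Request:
carry_out --pt "0 0 0 -8 0 0 0" --pt "0 0 0 -22 0 0 0" --pt "0 0 0 -38 0 0 0" --pt "0 0 0 -55 0 0 0" --pt "0 0 0 -72 0 0 0" --pt "0 0 0 -88 0 0 0" --pt "0 0 0 -102 0 0 0" --pt "0 0 0 -113 0 0 0" --pt "0 0 0 -119 0 0 0" --pt "0 0 0 -120 0 0 0"

```text
clock: 20.6
tool_pos: [0.5393, -0.2407, 0.2216]
tcp_rot: [2.352, 2.078, 0.002]
wrist_force: [0.1, -0.3, -4.5]
finger_gap: 0.0544
```

Request:
carry_out --pt "0 0 0 0 0 0 0" --pt "0 0 0 0 0 0 0" --pt "0 0 0 0 0 0 0" --pt "0 0 0 0 0 0 0" --pt "0 0 0 0 0 0 0" --pt "0 0 0 0 0 0 0" --pt "0 0 0 0 0 0 0" --pt "0 0 0 0 0 0 0" --pt "0 0 0 0 0 0 0" --pt "0 0 0 0 0 0 0"

```text
clock: 21.43
tool_pos: [0.5385, -0.2404, 0.2194]
tcp_rot: [2.355, 2.08, -0.0]
wrist_force: [-1.3, 0.2, -5.0]
finger_gap: 0.0542
```

Run:
```python
from h import *
s=state();print(s['tool_pos'],s['wrist_force'],s['finger_gap'],abs(s['qvel']).max())
m=camera_model('top');print(lids(grab_frame('top'),m,amin=100,thr=120))
cv2.imwrite('pics/s3.png',grab_frame('side'))
```

```text
[ 0.53848358 -0.24037275  0.21944033] [-1.25701681  0.22942548 -4.98527064] 0.054244201682046356 0.0019356926641727792
[[577.8 191.6  58.3  58.4  25.  258.5 221.3]
 [601.1  39.7  56.7  57.1  20.2 309.3 214.8]]
```

View pics/s3.png

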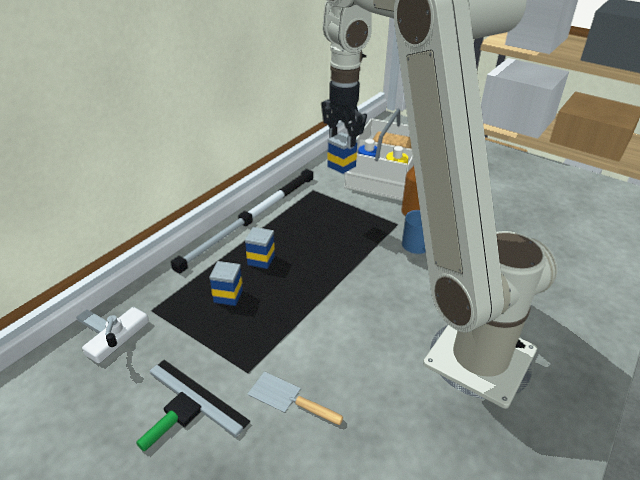

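Tin 3 is held upright and still at (342,155), with its underside at about 0.18 m. Tins 1 and 2 stand in place at (226,284) and (260,248), and nothing else has moved.

```bash
python3 -c "
from station import *
print(hand_in())"
```

```text
the job is handed in; nothing more can be done
None
```

The job is handed in with tin 3, the heavy one, held upright and still. Its underside is about 0.18 m above the sill.

- **Weights:** I lifted the tins in order from the crank handle's end. The wrist read about 2.0 N for tin 1, 1.8 N for tin 2 and 4.7–5.0 N for tin 3.
- **Put back:** In the last top picture, tins 1 and 2 were within about 1 mm of their first measured positions. The side picture showed both standing upright.
- **Rest of the sill:** Nothing else looked disturbed in the last side picture. The arm hid most of the mug and spray bottle there, but both were in place in a top picture taken before tin 3 was lifted.
- **Small flaws:** Tin 1 was probably released about a millimetre above the mat. Closing the grip also pushed the tool up about 4 mm and pressed each tin down with about 7 N. None of the checks failed or disagreed.

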